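# Thread spacer, washer and bushing onto a sprung mould-clamp bolt

### The job

Set up the mould clamp: thread the spacer, then the washer, then the flanged bushing (flange down, as it stands) over the upright bolt, each one fully home on the plate or on the part below it before the next, and let go of them. The bolt is sprung and may be set anywhere along its slot, so feel for it gently: never push it right down or force the clamp. Leave the other things on the bench where they are.

Things in the scene. Friction and masses are not known exactly. Their poses are not given: they have to be found in the camera images.
- clamp: Mould clamp fixed to the bench: plywood foot 160 (x) x 90 (y) x 16 mm with a dark steel plate 130 x 56 x 6 mm on it, slotted along x. Origin: centre of the foot's underside, on the bench; z up; x along the slot. The plate's top is at z = 22 mm. The clamp with its plate and bolt must not be loaded above 40 N.
- slot_mid (a point): Middle of the clamp's slot, level with the plate's top; axes as the clamp. A steel bolt of 12 mm diameter stands upright in the slot, at y = 0 but anywhere from x = -13 to +13 mm from this point: its place is not measured, and it is clamped fast there (it does not slide along).
- tip_level (a point): Point straight above the slot's middle, 82 mm above the foot's underside, level with the bolt's tip (60 mm above the plate; the last 2 mm taper to 10 mm diameter). Pressed on the tip, the bolt sinks on a spring: it gives from about 4 N on, 1.5 N more per mm, hard stop after 8 mm (16 N); let go, it rises again.
- spacer_center (a point): Spacer: plain thick aluminium tube standing on end, outside diameter 44 mm, height 22 mm, bore 14.5 mm, about 60 g. The point is its centre, half-way up (11 mm); z along the bore. Home: its underside on the clamp's plate.
- washer_center (a point): Washer: flat thick steel ring lying flat, outside diameter 50 mm, height 12 mm, bore 14.5 mm, about 50 g. The point is its centre, half-way up (6 mm); z along the bore. Home: lying on the spacer.
- bushing_center (a point): Bushing: brass, flange of diameter 46 mm and height 6 mm at the bottom, above it a neck of diameter 28 mm up to the total height of 20 mm, bore 14.5 mm, about 50 g. The point is on its axis, half-way up (10 mm); z along the bore, from flange to neck. Home: its flange on the washer.
- cup_b: Bystander, loose: small pinkish plastic cup, 79 mm wide, 63 mm tall; origin at the centre of its underside. Not part of the job.
- pin_tin: Bystander, loose: closed round tin, 57 mm wide, 72 mm tall; origin at the centre of its underside. Not part of the job.
- wrench_a: Bystander, loose: small open-ended wrench, 105x23 mm, 6 mm thick, lying flat; origin at the centre of its underside. Not part of the job.
- plaster_blank_2: Bystander, loose: pale plaster blank, 48x48 mm, 20 mm tall; origin at the centre of its underside. Not part of the job.
- masking_tape: Bystander, loose: roll of tape lying flat, 105 mm wide, 25 mm tall; origin at the centre of its underside. Not part of the job.
- scraper_white: Bystander, loose: flat white scraper, 95x22 mm, 10 mm tall; origin at the centre of its underside. Not part of the job.

How it is judged (in metres and radians):
On the way, in this order (a step that is already met when the one before it is completed fails the run):
1. the spacer is threaded on the bolt, down on the plate (x of spacer_center in the frame of clamp between -0.0146 and 0.0146 m and y of spacer_center in the frame of clamp between -0.004 and 0.004 m and z of spacer_center in the frame of clamp between 0.0305 and 0.0355 m and angle between spacer_center's own z axis and vertical below 0.12 rad), for 0.2 s.
2. the washer is threaded on the bolt, down on the spacer (all of step 1 and x of washer_center in the frame of clamp between -0.0146 and 0.0146 m and y of washer_center in the frame of clamp between -0.004 and 0.004 m and z of washer_center in the frame of clamp between 0.0475 and 0.0525 m and angle between washer_center's own z axis and vertical below 0.12 rad), for 0.2 s.
3. the bushing is threaded on the bolt, down on the washer (all of step 2 and x of bushing_center in the frame of clamp between -0.0146 and 0.0146 m and y of bushing_center in the frame of clamp between -0.004 and 0.004 m and z of bushing_center in the frame of clamp between 0.0635 and 0.0685 m and angle between bushing_center's own z axis and vertical below 0.12 rad), for 0.2 s.
At the end, for the whole second after the job is handed in: Spacer, washer and bushing (flange down) are on the bolt in this order from the plate up, each within 2.5 mm of its fully seated height, within 4 mm of the slot's centre line and 14.6 mm of the slot's middle, upright within 0.12 rad, released and at rest (all of step 3 and contact force between the fingers and spacer below 0.1 N and contact force between the fingers and washer below 0.1 N and contact force between the fingers and bushing below 0.1 N and linear speed of each of spacer, washer, bushing below 0.02 m/s); the robot touches nothing.
It fails at once if the clamp, its bolt or plate is loaded with more than 40 N (contact force between anything else and clamp above 40 N).
It fails at once if one of the other loose things on the bench is moved more than 30 mm (distance of any of cup_b, pin_tin, wrench_a, plaster_blank_2, masking_tape, scraper_white from where it was at the start of the episode above 0.03 m).
It also fails if it takes over 72 s, if anything falls off the work surface, if the arm or the gripper's body presses on something with over 40 N, if the wrist force passes 120 N, or if a joint passes its speed limit or range.

### The arm

A 7-joint arm with a two-finger parallel gripper is mounted at the origin on a cart in front of the work surface, level with it; the furniture and walls round the work are solid. World frame = base frame: x ahead of the robot, y to its left, z up, the work surface at z = 0. Lengths are in mm, angles in rad, forces in N, time in s.
With the tool pointing down it reaches from about 400 to 925 mm from the base axis. Payload 5.6 kg.
Tool frame: the origin (TCP) lies midway between the tips of the shut fingers; the grasp point (between the pads) lies 19 mm behind it (grip_depth is the distance from the TCP to the grasp point, in mm); z points along the fingers, y is the line along which they close (so a half turn about z gives the same grasp; the last joint's range is limited). The gripper opens to 85 mm and grips with 20 to 120 N. Pads are 22 mm wide; open, the fingers measure 114 mm over their backs; the gripper's body (76 mm by 85 mm) begins 54 mm behind the grasp point. The pads swing forward as they close: fully open they stand 13 mm farther back than shut.
Start: joints at [-1.149, 0.468, -0.012, 1.603, 0.006, 1.071, -0.056], TCP at [291.399, 581.03, 193.99] pointing down, gripper open.
Joint ranges: [-2.53, 2.53], [-0.31, 2.02], [-1.57, 1.55], [0.28, 2.44], [-1.29, 4.43], [0.15, 1.84], [-2.92, 2.92]. Speed limits (rad/s): [2.57, 2.57, 3.14, 3.14, 3.14, 3.14, 3.14].

### API

Orientations are given as a rotation vector (axis times angle).
In Python, from cell import sense, capture, camera_model, hand_in, cut_out, pinpoint, grip_depth gives the robot as it stands. The module is installed in compiled form; this text tells all that it offers.
- The arm moves only by the tool play_rows, never from a script. Its argument "steps" is a list that holds one entry, the list of rows, each a list of 7 numbers: the shift along the world's x, y, z in mm, then the turn, a rotation vector about the world's x, y, z in rad, then the opening in per cent of the stroke, from 0 (shut) to 100 (fully open). In form: [[[tx, ty, tz, wx, wy, wz, claw], ...]]. A call has exactly 10 rows; each row shifts and turns the commanded pose from where the row before left it; what a row does not reach is not made up. A row lasts 1/8 s, in which the tool goes at most 62.5 mm and 10.7 degrees, less where a joint would pass 70% of its speed; a pose out of reach is approached as far as the arm can. A call with a gripper value outside its range is refused whole. The fingers move at their own pace and stop on an object; "squeeze" is the grip in N (left out, the last holds). Time passes only in rows, so rows that do not move let the fingers close, or fill a call up. It gives the time, the measured TCP pose, the force, the opening and the grip force at its end, in the units of the state.
- sense(): the state, without advancing time (a new reading comes with each control period).
- capture(name): name is "side" or "top" or "wrist"; returns the picture (480x640x3 uint8, red, green, blue); there is no depth.
- camera_model(name): a dict with "K" (3x3 intrinsics, pixels), "R" (3x3) and "t" (3): a world point X has camera coordinates R X + t. Camera axes: x right, y down, z forward; pixel columns grow to the right and rows downward; lengths in mm; the calibration is good to about 2 mm. A picture is of the moment at which its call begins: read the wrist's pose just before it. camera_model takes no time and is no camera call; for the wrist camera it gives the pose at the moment of the call.
- hand_in(): hands the job in; it is judged then, once.
Trained networks look in the newest picture that a camera, given by its name, has taken for a name from the list of things; names that differ only in an ending like _2 or _b are one class to them, and where a whole thing is asked for, a point or a joint stands for the part that bears it (a point fixed in the world has none). Each returns a list of dicts, best first, with "confidence" (0 to 1); they miss things now and then, are a little off and sometimes report something else, mostly with a low value. They report only what shows in the picture. A call takes as long as a camera call.
- cut_out(camera, thing): "pixels" (480x640 bool, what is visible of it) and "centre" ([column, row] as shares, 0 to 1, of the picture: columns of its width, rows of its height, amid what is visible of it).
- pinpoint(camera, thing): "centre" ([column, row] as shares, 0 to 1, of the picture: columns of its width, rows of its height: a listed point, or the origin of a listed thing).
The state is a dict: "time": time; "joint_pos": joint angles; "joint_vel": joint speeds; "joint_efforts": joint torques, N m; "tool_pos": TCP position; "eef_rot": TCP orientation; "ft_force": force on the tool from outside, world axes, zero at the start; "ft_torque": the same for the moment, N m; "gripper_width": finger opening in mm; "finger_force": force on a finger pad.
Only numpy, scipy, OpenCV 4.12 (cv2) and the standard library are available. Lean on these libraries where they do the work, as an engineer would, in place of code of your own. Each camera call takes 0.05 s, during which the arm holds its last target. There are 200 camera calls.

## Working session

There is one attempt and no reset: what is moved stays moved. The work goes in short steps, Python scripts to look and compute and a tool call to move; the robot and the scene stay as the last step left them, time stands still between calls to the robot, and variables do not carry over. Pictures are saved under pics/ and viewed, at most 10 in all, crops included, and the job is handed in when it is done.

Besides the shell and the picture viewer there is one more tool, called as a command line: name --argument value ..., lists and objects as JSON in quotes. play_rows: Moves the arm, as the interface text tells. Its arguments: {"type":"object","properties":{"steps":{"type":"array","items":{"type":"array","items":{"type":"array","items":{"type":"number"}}}},"squeeze":{"type":"number"}},"required":["steps"]}

```bash
mkdir -p pics; cat > h.py <<'E'
import numpy as np, cv2
from cell import *
def ray(cam,c):
    m=camera_model(cam);K,R,t=[np.array(m[k],float) for k in 'KRt']
    p=np.array([c[0]*640,c[1]*480,1]);d=R.T@np.linalg.inv(K)@p;o=-R.T@t
    return o,d/np.linalg.norm(d)
def atz(cam,c,z):
    o,d=ray(cam,c);return o+d*(z-o[2])/d[2]
def tri(r):
    A=sum(np.eye(3)-np.outer(d,d) for o,d in r);b=sum((np.eye(3)-np.outer(d,d))@o for o,d in r)
    return np.linalg.solve(A,b)
def save(cam,n):
    cv2.imwrite(f'pics/{n}.png',cv2.cvtColor(capture(cam),cv2.COLOR_RGB2BGR))
E
python3 - <<'E'
from h import *
np.set_printoptions(precision=1,suppress=True)
s=sense();print(s['time'],s['tool_pos'],s['eef_rot'],s['gripper_width'],s['ft_force'],grip_depth)
Z=dict(clamp=0,slot_mid=22,tip_level=82,spacer_center=11,washer_center=6,bushing_center=10,cup_b=0,pin_tin=0,wrench_a=0,plaster_blank_2=0,masking_tape=0,scraper_white=0)
for cam in ['top','side']:
    save(cam,cam+'0')
    for n,z in Z.items():
        for r in pinpoint(cam,n)[:2]: print(cam,n,round(r['confidence'],2),np.array(r['centre'])*[640,480],atz(cam,r['centre'],z))
E
```

```text
0.0 [291.1 580.4 193. ] [-0.7 -3.1  0. ] 85.34272111862809 [0.4 1.3 0.3] 18.700000000000003
top clamp 0.85 [342.8 260.7] [514.2 -29.3   0. ]
top slot_mid 0.81 [341.7 262.5] [508.2 -25.7  22. ]
top tip_level 0.81 [342.  260.6] [507.8 -24.   82. ]
top tip_level 0.71 [341.8 261.6] [505.6 -23.6  82. ]
top washer_center 0.77 [204.7 238.6] [574.3 293.6   6. ]
top bushing_center 0.49 [437.8 253.1] [ 525.3 -251.6   10. ]
top cup_b 0.76 [280.3 195.4] [673.6 114.3   0. ]
top cup_b 0.36 [164.4 320.8] [385.  389.8   0. ]
top pin_tin 0.66 [393.3 190.4] [ 678.6 -154.5    0. ]
top wrench_a 0.43 [303.1 319.7] [378.9  67.3   0. ]
top plaster_blank_2 0.93 [377.3 317.5] [ 379.3 -105.6    0. ]
top plaster_blank_2 0.5 [303.4 321.7] [374.3  66.6   0. ]
top masking_tape 0.93 [164.8 322.4] [381.2 388.9   0. ]
top masking_tape 0.16 [202.9 240.2] [571.4 298.9   0. ]
top scraper_white 0.8 [477.5 246.3] [ 539.8 -347.8    0. ]
side clamp 0.66 [337.9 273.4] [520.8 -24.2   0. ]
side slot_mid 0.65 [338.7 268.8] [508.5 -29.4  22. ]
side tip_level 0.8 [337.6 245.1] [522.8 -21.8  82. ]
side bushing_center 0.51 [424.4 282. ] [ 528.6 -243.8   10. ]
side bushing_center 0.18 [168.7 274. ] [377.7 383.5  10. ]
side cup_b 0.58 [303.8 238.6] [678.5 123.8   0. ]
side wrench_a 0.59 [284.7 300.3] [368.4  64.3   0. ]
side plaster_blank_2 0.85 [361.9 306.6] [ 396.7 -116.3    0. ]
side masking_tape 0.85 [168.5 277. ] [378.3 386.3   0. ]
side scraper_white 0.7 [463.3 290.2] [ 534.9 -338.1    0. ]
```

View pics/top0.png

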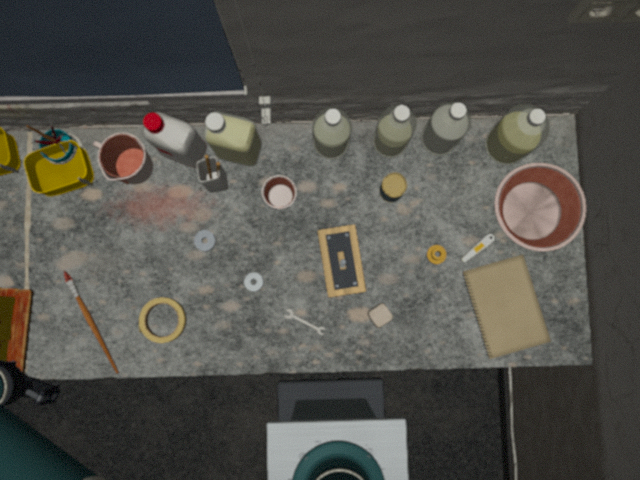

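View pics/side0.png

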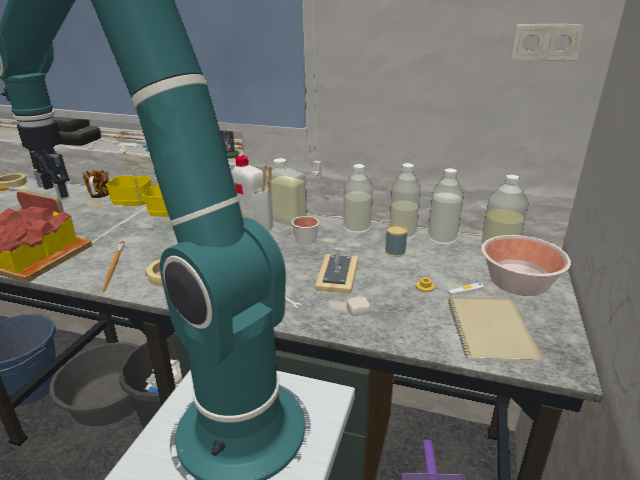

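The top view shows the clamp at about (342,261), with its slot roughly along the image's vertical. The spacer, which the network missed, is the ring at (254,281). The washer is at (204,240) and the bushing at (438,254). Next I get the wrist camera's geometry.

```bash
python3 - <<'E'
from h import *
from scipy.spatial.transform import Rotation as Ro
np.set_printoptions(precision=3,suppress=True)
print(atz('top',[254/640,281.5/480],11))
s=sense();R=Ro.from_rotvec(s['eef_rot']).as_matrix();print(R, np.array(s['tool_pos']))
m=camera_model('wrist');Rc=np.array(m['R']);print(m['K']);o=-Rc.T@np.array(m['t'])
print(o, R.T@(o-s['tool_pos']), R.T@Rc.T)
E
```

```text
[470.275 178.943  11.   ]
[[-0.894  0.448  0.   ]
 [ 0.448  0.894  0.   ]
 [-0.     0.    -1.   ]] [291.38  581.032 193.985]
[[392.939   0.    315.997]
 [  0.    392.939 238.881]
 [  0.      0.      1.   ]]
[218.958 618.617 373.531] [  81.581    1.139 -179.548] [[-0.001 -0.947 -0.32 ]
 [ 1.    -0.    -0.001]
 [ 0.001 -0.32   0.947]]
```

play_rows --steps '[[[27,-46,0,0,0,0,100],[27,-46,0,0,0,0,100],[27,-46,0,0,0,0,100],[27,-46,0,0,0,0,100],[27,-46,0,0,0,0,100],[27,-46,0,0,0,0,100],[27,-46,0,0,0,0,100],[27,-46,0,0,0,0,100],[0,0,0,0,0,0,100],[0,0,0,0,0,0,100]]]'

```text
time: 2.55
tool_pos: [507.2, 213.5, 194.0]
eef_rot: [-0.724, -3.057, -0.001]
ft_force: [-0.3, -0.1, 1.2]
gripper_width: 85.3
finger_force: 0.0
```

```bash
cat >> h.py <<'E'
np.set_printoptions(precision=1,suppress=True)
Z=dict(clamp=0,slot_mid=22,tip_level=82,spacer_center=11,washer_center=6,bushing_center=10)
def look(names,fn=None,cam='wrist'):
    if fn: save(cam,fn)
    else: capture(cam)
    s=sense();print(s['time'],np.array(s['tool_pos']),np.array(s['ft_force']))
    for n in names:
        for r in pinpoint(cam,n)[:2]: print('pin',n,round(r['confidence'],2),np.array(r['centre'])*[640,480],atz(cam,r['centre'],Z[n]))
        for r in cut_out(cam,n)[:2]:
            ys,xs=np.nonzero(r['pixels']); (c,sz,a)=cv2.fitEllipse(cv2.convexHull(np.stack([xs,ys],1).astype(np.int32)))
            print('cut',n,round(r['confidence'],2),c,sz,[xs.min(),xs.max(),ys.min(),ys.max()],atz(cam,[c[0]/640,c[1]/480],Z[n]))
E
python3 - <<'E'
from h import *
look(['spacer_center','washer_center','slot_mid','tip_level','clamp'],'w1')
E
```

```text
2.6 [506.8 214.3 194. ] [-0.1  0.8 -0.7]
pin spacer_center 0.6 [269.5 179.4] [472.3 184.5  11. ]
cut spacer_center 0.57 (267.3685302734375, 181.1947479248047) (49.19356155395508, 51.41679000854492) [np.int64(243), np.int64(291), np.int64(156), np.int64(207)] [472.8 181.9  11. ]
pin washer_center 0.91 [426.2 219.4] [575.  300.8   6. ]
pin washer_center 0.43 [305.1 363.6] [669.9 120.4   6. ]
cut washer_center 0.91 (421.3587341308594, 219.2448272705078) (51.80256271362305, 53.718143463134766) [np.int64(395), np.int64(448), np.int64(194), np.int64(245)] [572.9 296.4   6. ]
pin slot_mid 0.62 [111.  313.1] [518.7 -22.3  22. ]
pin slot_mid 0.33 [306.  364.2] [660.9 126.1  22. ]
cut slot_mid 0.63 (103.77938842773438, 296.3426818847656) (129.15769958496094, 161.18675231933594) [np.int64(27), np.int64(179), np.int64(222), np.int64(371)] [500.2 -17.7  22. ]
pin tip_level 0.82 [ 77.2 350.8] [521.5 -24.2  82. ]
cut tip_level 0.72 (101.18167877197266, 296.1285095214844) (114.78167724609375, 184.2118682861328) [np.int64(27), np.int64(178), np.int64(221), np.int64(373)] [487.9  26.   82. ]
cut tip_level 0.23 (421.38787841796875, 218.9464569091797) (50.8538932800293, 53.246192932128906) [np.int64(395), np.int64(448), np.int64(194), np.int64(244)] [544.5 286.4  82. ]
pin clamp 0.65 [121.7 304.3] [520.5 -23.7   0. ]
pin clamp 0.43 [305.4 364.5] [675.5 116.5   0. ]
cut clamp 0.7 (103.128173828125, 296.6419677734375) (117.94952392578125, 174.68569946289062) [np.int64(27), np.int64(179), np.int64(222), np.int64(372)] [504.3 -36.    0. ]
```

View pics/w1.png

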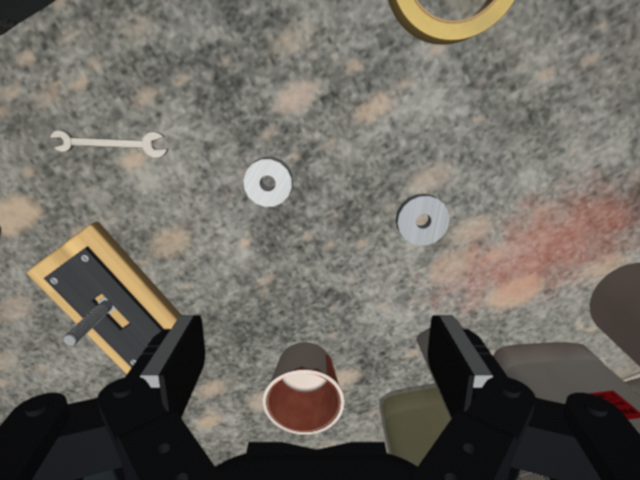

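The wrist view shows the spacer at (268,183), the washer at (422,220), and the clamp at left with the bolt tip near (69,340). I'll go above the spacer and check again.

play_rows --steps '[[[-17,-16,-20,0,0,0,80],[-17,-16,-30,0,0,0,80],[0,0,-30,0,0,0,80],[0,0,-34,0,0,0,80],[0,0,0,0,0,0,80],[0,0,0,0,0,0,80],[0,0,0,0,0,0,80],[0,0,0,0,0,0,80],[0,0,0,0,0,0,80],[0,0,0,0,0,0,80]]]'

```text
time: 4.35
tool_pos: [473.5, 181.1, 80.2]
eef_rot: [0.724, 3.057, 0.0]
ft_force: [0.0, 0.9, 0.4]
gripper_width: 68.3
finger_force: 0.0
```

```bash
python3 - <<'E'
from h import *
look(['spacer_center','tip_level'],'w2')
m=cut_out('wrist','spacer_center')[0]['pixels']
# top-face hole: holes in the mask
g=cv2.cvtColor(cv2.imread('pics/w2.png'),cv2.COLOR_BGR2GRAY)
c=cv2.HoughCircles(cv2.medianBlur(g,3),cv2.HOUGH_GRADIENT,1,20,param1=80,param2=20,minRadius=5,maxRadius=80)
print(c[0][:6] if c is not None else None)
E
```

```text
4.4 [473.4 181.   80.1] [-0.6 -0.   0.4]
pin spacer_center 0.56 [319.7 234.6] [474.3 184.3  11. ]
pin spacer_center 0.38 [525.7 282.6] [569.8 296.3  11. ]
cut spacer_center 0.6 (315.249755859375, 235.3182373046875) (67.22993469238281, 71.55242156982422) [np.int64(282), np.int64(348), np.int64(200), np.int64(270)] [473.4 181.4  11. ]
cut tip_level 0.56 (83.51010131835938, 381.7912902832031) (135.33238220214844, 228.9605712890625) [np.int64(0), np.int64(155), np.int64(286), np.int64(479)] [471.   41.7  82. ]
[[275.5 365.5  75. ]
 [374.5 356.5  68.4]
 [286.5 269.5  79.4]
 [328.5 269.5  78.3]
 [401.5 305.5  67.2]
 [313.5 381.5  61.8]]
```

View pics/w2.png

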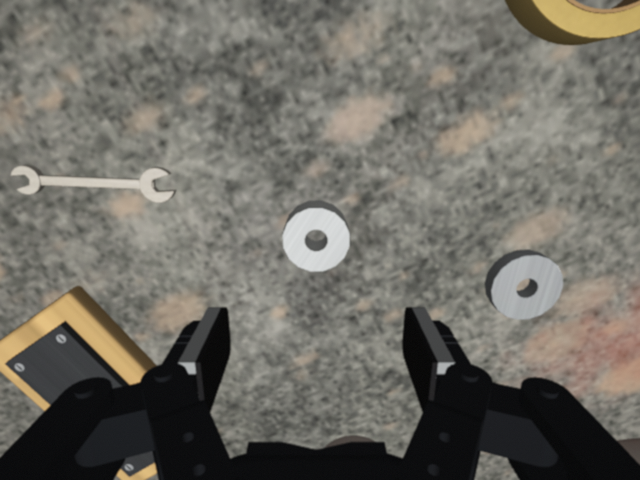

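The spacer's bore is at (316,240), right under the tool, so I'll descend and grip.

play_rows --steps '[[[0,0,-35,0,0,0,80],[0,0,-30,0,0,0,80],[0,0,-14,0,0,0,80],[0,0,0,0,0,0,80],[0,0,0,0,0,0,30],[0,0,0,0,0,0,30],[0,0,0,0,0,0,30],[0,0,0,0,0,0,30],[0,0,0,0,0,0,30],[0,0,0,0,0,0,30]]]' --squeeze 40

```text
time: 5.9
tool_pos: [473.4, 181.0, 1.0]
eef_rot: [0.724, 3.057, 0.0]
ft_force: [0.2, 0.6, -0.5]
gripper_width: 25.7
finger_force: 0.0
```

```bash
python3 - <<'E'
from h import *
look(['spacer_center'],'w3')
E
```

```text
5.95 [473.4 181.    1. ] [ 0.1 -0.   0.4]
pin spacer_center 0.58 [ 10.  214.3] [380.4  75.9  11. ]
pin spacer_center 0.57 [316.6 285.2] [472.9 182.6  11. ]
cut spacer_center 0.84 (315.5345153808594, 287.67669677734375) (94.4233169555664, 102.36988067626953) [np.int64(268), np.int64(363), np.int64(237), np.int64(338)] [473.8 181.6  11. ]
```

View pics/w3.png

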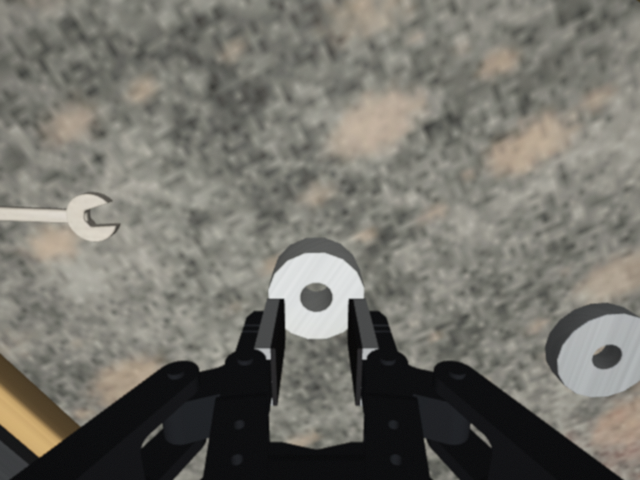

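The gripper shut to 25.7 mm without touching anything, and the picture shows the fingers above the spacer. They end near row 300 and overlap its top face. I'll zoom in to find the real tip height.

```bash
python3 - <<'E'
import cv2
im=cv2.imread('pics/w3.png')[220:430,210:420]
im=cv2.convertScaleAbs(im,alpha=1.6,beta=20)
cv2.imwrite('pics/w3c.png',cv2.resize(im,(590,590),interpolation=cv2.INTER_CUBIC))
E
```

```text
(no output)
```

View pics/w3c.png

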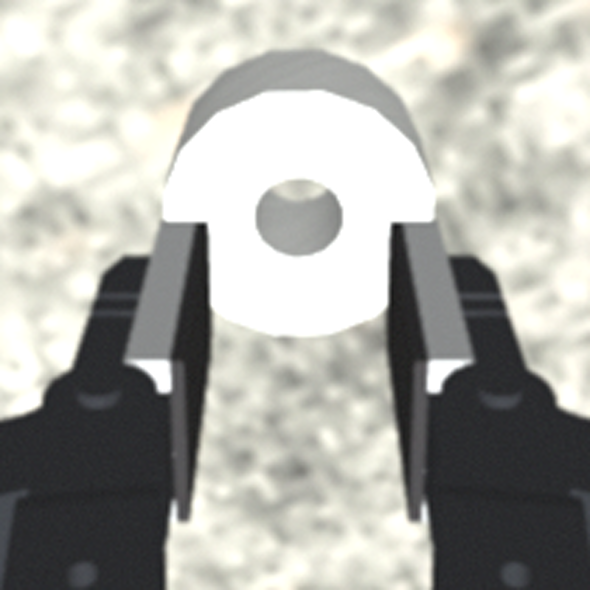

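The pad's visible side face runs from row 299 to row 348. With the calibration that puts the finger tips about 41 mm behind the reported TCP, so they are at z≈45, not 1. The open view gives the 13 mm swing as stated, so the gripper itself matches. I'll open, go down in stages and watch the force.

play_rows --steps '[[[0,0,0,0,0,0,80],[0,0,0,0,0,0,80],[0,0,0,0,0,0,80],[0,0,0,0,0,0,80],[0,0,-6,0,0,0,80],[0,0,-6,0,0,0,80],[0,0,-6,0,0,0,80],[0,0,-6,0,0,0,80],[0,0,-4,0,0,0,80],[0,0,0,0,0,0,80]]]'

```text
time: 7.3
tool_pos: [473.1, 180.9, -27.4]
eef_rot: [-0.724, -3.057, 0.001]
ft_force: [-0.1, -0.1, -0.1]
gripper_width: 68.3
finger_force: 0.0
```

```bash
python3 - <<'E'
from h import *
look(['spacer_center'],'w4')
E
```

```text
7.35 [473.4 181.  -27.1] [ 0.1 -0.   0.3]
cut spacer_center 0.79 (315.88299560546875, 319.5313720703125) (113.90567016601562, 122.15065002441406) [np.int64(259), np.int64(372), np.int64(258), np.int64(378)] [474.9 181.4  11. ]
```

View pics/w4.png

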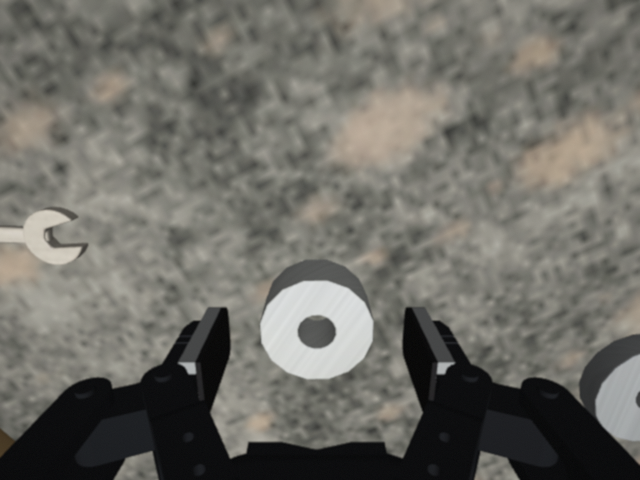

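TCP −27 with no force confirms the 41 mm offset. The tips are at about z 24, still just above the spacer's top, so I go down 14 more and grip.

play_rows --steps '[[[0,0,-7,0,0,0,80],[0,0,-7,0,0,0,80],[0,0,0,0,0,0,80],[0,0,0,0,0,0,35],[0,0,0,0,0,0,35],[0,0,0,0,0,0,35],[0,0,0,0,0,0,35],[0,0,0,0,0,0,35],[0,0,0,0,0,0,35],[0,0,0,0,0,0,35]]]' --squeeze 40

```text
time: 8.7
tool_pos: [475.2, 182.1, -39.0]
eef_rot: [0.723, 3.054, 0.004]
ft_force: [-0.8, 0.1, 15.0]
gripper_width: 43.0
finger_force: 47.0
```

It has gripped at 43 mm, but the tips touch the bench (15 N), so contact is at TCP z ≈ −39. I'll regrip 5 mm higher so the tips stay clear of the plate later.

play_rows --steps '[[[0,0,2,0,0,0,65],[0,0,3,0,0,0,65],[0,0,2,0,0,0,65],[0,0,0,0,0,0,65],[0,0,0,0,0,0,40],[0,0,0,0,0,0,40],[0,0,0,0,0,0,40],[0,0,0,0,0,0,40],[0,0,0,0,0,0,40],[0,0,2,0,0,0,40]]]' --squeeze 40

```text
time: 9.95
tool_pos: [473.2, 180.9, -32.2]
eef_rot: [-0.724, -3.057, 0.0]
ft_force: [-0.3, 0.5, 0.1]
gripper_width: 42.8
finger_force: 40.7
```

play_rows --steps '[[[0,0,50,0,0,0,40],[0,0,50,0,0,0,40],[17,-45,50,0,0,0,40],[17,-45,2,0,0,0,40],[18,-46,0,0,0,0,40],[18,-46,0,0,0,0,40],[18,-46,0,0,0,0,40],[0,0,0,0,0,0,40],[0,0,0,0,0,0,40],[0,0,0,0,0,0,40]]]'

```text
time: 11.2
tool_pos: [559.2, -40.7, 114.8]
eef_rot: [-0.72, -3.057, -0.001]
ft_force: [-0.1, -0.4, 0.1]
gripper_width: 42.7
finger_force: 41.2
```

```bash
python3 - <<'E'
from h import *
look(['spacer_center','slot_mid','tip_level','clamp','bushing_center'],'w5')
E
```

```text
11.25 [559.3 -40.8 114.9] [ 0.1  1.1 -0.7]
pin spacer_center 0.57 [318.6 326.2] [641.3 -78.6  11. ]
cut spacer_center 0.96 (315.1833190917969, 327.723388671875) (117.90413665771484, 125.67803192138672) [np.int64(258), np.int64(373), np.int64(265), np.int64(389)] [641.5 -82.   11. ]
cut spacer_center 0.48 (304.96844482421875, 141.5804901123047) (177.67340087890625, 286.475830078125) [np.int64(191), np.int64(419), np.int64(17), np.int64(268)] [504.6 -21.5  11. ]
pin slot_mid 0.93 [310.1 161.9] [517.6 -24.1  22. ]
cut slot_mid 0.56 (305.7608337402344, 142.84719848632812) (162.23660278320312, 306.64306640625) [np.int64(191), np.int64(419), np.int64(17), np.int64(268)] [505.  -21.2  22. ]
pin tip_level 0.57 [308.2 178.6] [518.6 -25.1  82. ]
pin tip_level 0.55 [314.2 159.3] [510.8 -17.5  82. ]
cut tip_level 0.6 (299.0630187988281, 136.1224822998047) (150.79656982421875, 342.21893310546875) [np.int64(192), np.int64(419), np.int64(18), np.int64(268)] [496.5 -19.4  82. ]
pin clamp 0.62 [313.3 160.1] [520.1 -23.7   0. ]
cut clamp 0.72 (302.63885498046875, 141.3714141845703) (173.53121948242188, 292.3559875488281) [np.int64(191), np.int64(418), np.int64(18), np.int64(268)] [504.6 -24.7   0. ]
pin bushing_center 0.65 [ 70.3 296.8] [ 528.3 -247.1   10. ]
pin bushing_center 0.63 [555.2 256.3] [669.1 111.2  10. ]
cut bushing_center 0.81 (70.95750427246094, 291.9599304199219) (52.8466911315918, 62.22837448120117) [np.int64(43), np.int64(102), np.int64(265), np.int64(317)] [ 525.1 -244.    10. ]
```

View pics/w5.png

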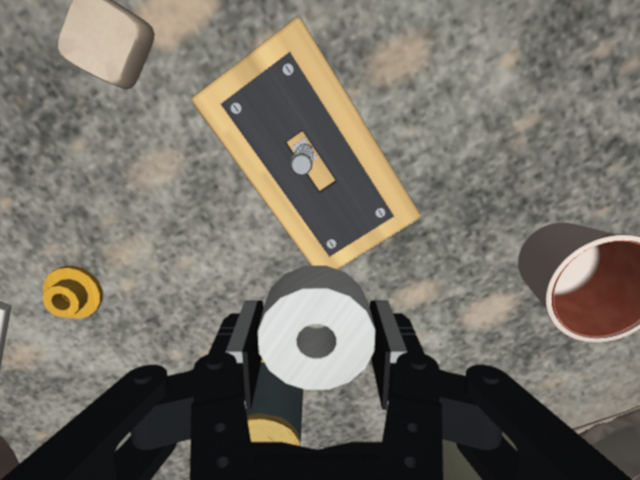

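The bolt tip is at (302,163) and the held spacer's bore at (317,341). The plate screws at (288,69), (236,108), (380,212) and (331,244) give the slot axis.

```bash
cat >> h.py <<'E'
def P(u,v,z,cam='wrist'): return atz(cam,[u/640,v/480],z)
E
python3 - <<'E'
from h import *
im=cv2.imread('pics/w5.png');g=cv2.cvtColor(im,cv2.COLOR_BGR2GRAY)
np.set_printoptions(precision=2,suppress=True,linewidth=250)
print(g[150:178:1,286:318]) 
sc=np.array([P(u,v,22)[:2] for u,v in [(288,69),(236,108),(380,212),(331,244)]]);print(sc,sc.mean(0))
ax=(sc[2]+sc[3]-sc[0]-sc[1])/2;ax/=np.linalg.norm(ax);print('axis',ax,'angle',np.degrees(np.arctan2(ax[1],ax[0])))
b=P(302,163,82)[:2];d=b-sc.mean(0);print('bolt',b,'along',d@ax,'across',d@[-ax[1],ax[0]])
tz=sense()['tool_pos'][2];print('bore',P(317,341,tz+56),sense()['tool_pos'])
# bore via dark blob
m=((g<110)&(g>40)).astype(np.uint8);r=np.zeros_like(m);r[320:362,294:340]=1;n,l,st,c=cv2.connectedComponentsWithStats(m*r);print(st,c)
E
```

```text
[[ 72  71  67  61  59  86 143 178 174 146 139 155 157 142 141 137 128 138 143 135 137 146 147 148 152 155 152 152 152 120  77  67]
 [ 71  72  70  65  59  67 114 155 153 131 133 158 162 141 135 136 136 140 138 140 139 136 139 143 147 152 141 140 155 142  98  70]
 [ 70  70  71  69  65  60  78 107 121 125 134 151 154 130 122 126 128 127 133 144 141 137 144 146 144 140 128 132 157 162 134  92]
 [ 70  71  70  70  68  62  61  76 104 130 137 138 126 106 100 103 100 100 113 126 134 140 143 143 144 139 129 143 169 175 159 121]
 [ 70  70  71  71  70  65  67  84 106 115 114 110 102  96 100 102  95  92  94 102 114 130 142 144 150 153 139 154 176 172 162 141]
 [ 70  71  69  71  71  70  78  97 101  94  97 103 110 123 135 136 127 120 111 105 100 107 124 136 152 156 140 154 176 170 164 161]
 [ 70  70  69  70  71  77  91 101  97 101 120 138 150 160 167 167 163 158 150 136 115  99  98 110 138 151 141 156 179 178 175 177]
 [ 70  69  69  70  72  81  94  99 105 129 155 168 173 177 178 177 179 179 175 165 147 121  96  93 121 145 147 161 182 185 183 181]
 [ 72  69  69  70  74  84  90  99 126 157 175 179 17
[... 2229 characters left out ...]
 70  75  79  78  75  70  66  62  61  87 144 182 190 188 187 188 188 187 188]
 [ 74  75  73  74  72  73  73  73  73  73  72  72  70  69  68  68  68  69  70  69  67  59  67 114 162 184 188 188 187 187 188 187]
 [ 73  74  74  74  73  74  73  74  74  74  74  73  72  70  70  70  70  70  70  71  69  64  60  79 126 167 186 189 189 188 188 187]]
[[459.06 -11.02]
 [464.58 -52.7 ]
 [571.87   3.59]
 [577.97 -38.38]] [518.37 -24.62]
axis [0.99 0.13] angle 7.289110267582677
bolt [509.64 -24.74] along -8.677309476380591 across 0.9935753964884321
bore [559.74 -41.01 171.04] [559.69 -42.5  115.04]
[[     0      0    640    480 306259]
 [   297    327     39     30    941]] [[319.51 239.19]
 [316.08 341.33]]
```

The arm was still settling while that picture was taken. I'll measure again with the camera pose read at the moment of capture.

```bash
cat >> h.py <<'E'
def shot(cam='wrist'):
    m=camera_model(cam);s=sense();g=cv2.cvtColor(capture(cam),cv2.COLOR_RGB2GRAY)
    K,R,t=[np.array(m[k],float) for k in 'KRt']
    def Q(u,v,z):
        d=R.T@np.linalg.inv(K)@[u,v,1];o=-R.T@t;return (o+d*(z-o[2])/d[2])[:2]
    def pj(X):
        p=K@(R@np.array(X,float)+t);return p[:2]/p[2]
    return g,Q,pj,np.array(s['tool_pos'])
def blob(g,c,r,lo,hi):
    "largest-near-centre blob with lo<=grey<hi in a window"
    u,v=int(c[0]),int(c[1]);w=g[v-r:v+r+1,u-r:u+r+1]
    n,l,st,ce=cv2.connectedComponentsWithStats(((w>=lo)&(w<hi)).astype(np.uint8))
    i=1+np.argmin([np.hypot(*(ce[k]-r))+(1e3 if st[k,4]<25 else 0) for k in range(1,n)])
    x,y,ww,hh,a=st[i];return ce[i]+[u-r,v-r],(x+u-r,y+v-r,ww,hh,a)
E
python3 - <<'E'
from h import *
import time
for k in range(3):
    g,Q,pj,tp=shot();print(tp)
cv2.imwrite('pics/g6.png',g)
e=pj([510,-25,82]);print('exp',e)
w=g[int(e[1])-16:int(e[1])+17,int(e[0])-16:int(e[0])+17]
c=cv2.HoughCircles(cv2.resize(w,None,fx=6,fy=6,interpolation=cv2.INTER_CUBIC),cv2.HOUGH_GRADIENT,1,30,param1=100,param2=15,minRadius=40,maxRadius=66)
for x,y,r in c[0][:3]: p=(x/6+int(e[0])-16-.4,y/6+int(e[1])-16-.4);print(p,r/6,Q(*p,82))
e=pj([tp[0],tp[1],tp[2]+56]);print('bore exp',e);b=blob(g,e,24,0,120);print(b,Q(*b[0],tp[2]+56)-tp[:2])
E
```

```text
[559.7 -42.5 115. ]
[559.7 -42.5 115. ]
[559.7 -42.5 115. ]
exp [302.  163.8]
(np.float32(304.18335), np.float32(162.35)) 8.75 [509.9 -23.6]
bore exp [313.3 342.5]
(array([316. , 341.4]), (np.int32(297), np.int32(327), np.int32(39), np.int32(31), np.int32(973))) [0.  1.1]
```

```bash
python3 - <<'E'
from h import *
g=cv2.imread('pics/g6.png',0);_,Q,pj,tp=shot();print(tp)
w=cv2.resize(g[145:185,280:330],None,fx=8,fy=8,interpolation=cv2.INTER_CUBIC)
m=(cv2.GaussianBlur(g,(0,0),.5)[145:185,280:330])
np.set_printoptions(linewidth=250)
print(m[5:35,8:36])
bore=Q(316,341.4,tp[2]+56);print('bore',bore)
sc=[(288,69),(236,108),(380,212),(331,244)]
o=[]
for s in sc:
    b,st=blob(g,s,8,120,256);o.append(Q(*b,22));print(b,st[2:],o[-1])
o=np.array(o);ax=(o[2]+o[3]-o[0]-o[1])/2;L=np.linalg.norm(ax);ax/=L;c=o.mean(0)
print('centre',c,'ang',np.arctan2(ax[1],ax[0]),L)
for u,v in [(301,164.3),(303,162.5)]:
    p=Q(u,v,82);print(p,(p-c)@ax,(p-c)@[-ax[1],ax[0]],'move',p-bore)
E
```

```text
[559.7 -42.5 115. ]
[[ 70  70  70  68  64  65  84 115 131 139 149 143 132 133 129 121 121 131 146 146 143 148 150 153 154 145 133 138]
 [ 70  71  70  70  67  62  66  86 113 135 142 128 114 111 107 101 103 113 120 120 125 136 140 145 148 143 138 149]
 [ 69  69  71  71  68  65  65  79 102 119 118 107 102 108 112 115 113 112 109 103 105 114 126 139 142 135 134 154]
 [ 69  70  71  70  70  69  74  87  99 104 108 114 124 136 146 150 148 144 135 122 110 103 110 124 133 134 134 155]
 [ 70  69  69  71  71  74  82  93 100 111 131 147 157 165 171 174 173 170 165 155 139 116 102 104 119 134 139 158]
 [ 70  69  70  70  72  76  85  94 108 132 158 170 175 177 178 179 179 179 178 174 163 143 117 101 109 129 141 159]
 [ 71  69  70  70  72  76  86 100 127 155 173 179 180 179 178 179 180 181 181 179 175 165 145 119 108 123 140 160]
 [ 72  70  70  70  71  77  92 119 150 170 179 181 180 178 178 178 180 180 181 180 179 176 164 137 112 113 129 157]
 [ 72  70  70  68  69  76 100 137 165 177 181 180 179 178 178 178 180 180 180 179 179 179 173 152 120 103 116 151]
 [ 72  71  71  69  68  77 108 148 173 179 180
[... 2182 characters left out ...]
 74  73  73  73  72  70  71  70  70  70  70  70  68  64  65  84 124 165]
 [ 74  74  74  75  75  75  74  74  73  74  73  74  73  72  73  71  71  70  70  69  70  71  70  67  63  64  92 142]]
bore [559.7 -41.5]
[289.4  66.8] (np.int32(12), np.int32(12), np.int32(107)) [458.3  -9.7]
[237.3 106. ] (np.int32(11), np.int32(11), np.int32(97)) [463.9 -51.4]
[381.8 210.3] (np.int32(10), np.int32(10), np.int32(77)) [571.3   5.2]
[332.9 241.5] (np.int32(10), np.int32(10), np.int32(73)) [576.8 -36.3]
centre [517.6 -23. ] ang 0.13143343925137166 113.98521133736205
[510.  -25.6] -7.844736991646457 -1.533546894566489 move [-49.7  15.9]
[509.6 -24.2] -8.027009506798002 -0.09962595115874966 move [-50.1  17.3]
```

The bolt is at about (509.6, −24.1), 8 mm toward −x from the slot's middle and 0.2 mm off its centre line. I'll take the bore over it and stop 7 mm above the tip.

play_rows --steps '[[[-10,3.4,0,0,0,0,40],[-20,7,0,0,0,0,40],[-15,5,-5,0,0,0,40],[-5,2,-15,0,0,0,40],[0,0,-20,0,0,0,40],[0,0,-15,0,0,0,40],[0,0,-5,0,0,0,40],[0,0,0,0,0,0,40],[0,0,0,0,0,0,40],[0,0,0,0,0,0,40]]]'

```text
time: 13.2
tool_pos: [510.2, -25.1, 55.5]
eef_rot: [0.723, 3.056, 0.0]
ft_force: [0.0, 0.2, -0.8]
gripper_width: 42.3
finger_force: 41.2
```

```bash
python3 - <<'E'
from h import *
g,Q,pj,tp=shot();cv2.imwrite('pics/g7.png',g)
e=pj([tp[0],tp[1]+1,tp[2]+56]);b=blob(g,e,24,0,120);print(tp,b,'bore',Q(*b[0],tp[2]+56),sense()['ft_force'])
w=g[int(e[1])-30:int(e[1])+34,int(e[0])-32:int(e[0])+32]
cv2.imwrite('pics/g7c.png',cv2.resize(cv2.convertScaleAbs(w,alpha=1.5),(512,512),interpolation=cv2.INTER_CUBIC))
E
```

```text
[510.2 -25.1  55.5] (array([316.1, 341.1]), (np.int32(297), np.int32(325), np.int32(39), np.int32(33), np.int32(1000))) bore [510. -24.] [ 1.   0.1 -1.1]
```

View pics/g7c.png

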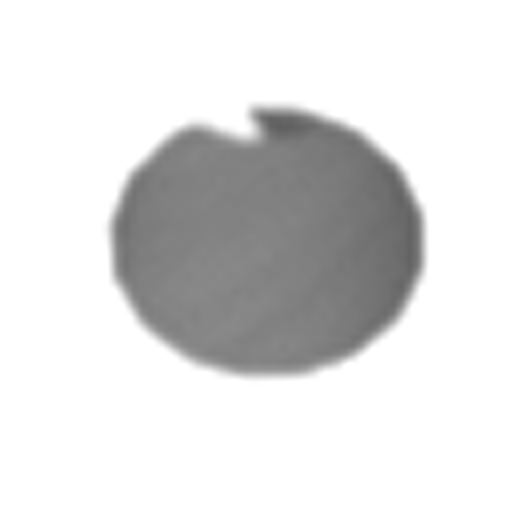

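The bore is at (510, −24) over the bolt. I'll feel down 12 mm.

play_rows --steps '[[[-0.4,0,-3,0,0,0,40],[0,0,-3,0,0,0,40],[0,0,-3,0,0,0,40],[0,0,-3,0,0,0,40],[0,0,0,0,0,0,40],[0,0,0,0,0,0,40],[0,0,0,0,0,0,40],[0,0,0,0,0,0,40],[0,0,0,0,0,0,40],[0,0,0,0,0,0,40]]]'

```text
time: 14.5
tool_pos: [509.3, -25.1, 43.0]
eef_rot: [0.724, 3.057, 0.0]
ft_force: [0.5, -0.3, -0.5]
gripper_width: 42.5
finger_force: 41.2
```

```bash
python3 - <<'E'
from h import *
for k in range(3):
    capture('wrist');s=sense();print(s['tool_pos'],s['ft_force'])
E
```

```text
[509.3 -25.1  43. ] [ 0.5  0.7 -0.4]
[509.3 -25.1  43.1] [ 0.1  0.2 -0.2]
[509.3 -25.1  43. ] [ 0.7  0.3 -0.7]
```

There's no force with the underside 5 mm below the tip, so it's threaded. I continue down to 5 mm above the plate.

play_rows --steps '[[[0,0,-6,0,0,0,40],[0,0,-8,0,0,0,40],[0,0,-8,0,0,0,40],[0,0,-8,0,0,0,40],[0,0,-8,0,0,0,40],[0,0,-8,0,0,0,40],[0,0,-4,0,0,0,40],[0,0,0,0,0,0,40],[0,0,0,0,0,0,40],[0,0,0,0,0,0,40]]]'

```text
time: 15.9
tool_pos: [509.5, -25.1, -6.7]
eef_rot: [0.724, 3.057, 0.0]
ft_force: [1.0, -0.3, -0.6]
gripper_width: 42.5
finger_force: 41.2
```

play_rows --steps '[[[0,0,-1,0,0,0,40],[0,0,-1,0,0,0,40],[0,0,-1,0,0,0,40],[0,0,-1,0,0,0,40],[0,0,0,0,0,0,40],[0,0,0,0,0,0,40],[0,0,0,0,0,0,40],[0,0,0,0,0,0,40],[0,0,0,0,0,0,40],[0,0,0,0,0,0,40]]]'

```text
time: 17.15
tool_pos: [509.3, -25.1, -11.0]
eef_rot: [0.724, 3.057, 0.0]
ft_force: [-0.1, 0.6, 0.8]
gripper_width: 42.4
finger_force: 41.2
```

play_rows --steps '[[[0,0,0,0,0,0,70],[0,0,0,0,0,0,70],[0,0,0,0,0,0,70],[0,0,10,0,0,0,70],[0,0,25,0,0,0,70],[0,0,35,0,0,0,70],[0,0,35,0,0,0,80],[8,45,5,0,0,0,80],[10,50,0,0,0,0,80],[10,50,0,0,0,0,80]]]'

```text
time: 18.4
tool_pos: [537.8, 121.3, 100.2]
eef_rot: [0.725, 3.055, 0.001]
ft_force: [-0.1, -0.7, 0.1]
gripper_width: 68.2
finger_force: 0.0
```

```bash
python3 - <<'E'
from h import *
look(['spacer_center','washer_center'])
E
```

```text
18.45 [538.6 130.4 100.2] [1.3 6.6 0.9]
pin spacer_center 0.93 [110.6 290.2] [514.8 -32.5  11. ]
cut spacer_center 0.88 (107.35235595703125, 291.30804443359375) (67.44817352294922, 79.12724304199219) [np.int64(68), np.int64(147), np.int64(257), np.int64(326)] [513.4 -39.3  11. ]
cut spacer_center 0.59 (379.8090515136719, 399.06884765625) (84.51325225830078, 134.64271545410156) [np.int64(339), np.int64(421), np.int64(333), np.int64(457)] [696.1 105.3  11. ]
pin washer_center 0.66 [565.9 157.8] [571.1 296.1   6. ]
cut washer_center 0.94 (564.7713623046875, 158.8373260498047) (72.67647552490234, 85.1242904663086) [np.int64(524), np.int64(605), np.int64(123), np.int64(196)] [571.7 293.4   6. ]
```

play_rows --steps '[[[10,45,0,0,0,0,80],[10,45,0,0,0,0,80],[10,45,0,0,0,0,80],[5,40,0,0,0,0,80],[0,0,-35,0,0,0,80],[0,0,-35,0,0,0,80],[0,0,-20,0,0,0,80],[0,0,0,0,0,0,80],[0,0,0,0,0,0,80],[0,0,0,0,0,0,80]]]'

```text
time: 19.9
tool_pos: [573.4, 295.3, 10.6]
eef_rot: [0.724, 3.055, 0.003]
ft_force: [0.1, 0.2, -0.4]
gripper_width: 68.4
finger_force: 0.0
```

```bash
python3 - <<'E'
from h import *
look(['washer_center'])
g,Q,pj,tp=shot();e=pj([572.5,295.5,12]);b=blob(g,e,30,0,110);print(tp,e,b,'bore',Q(*b[0],12))
cv2.imwrite('pics/g8.png',g[max(0,int(e[1])-60):int(e[1])+60,int(e[0])-60:int(e[0])+60])
E
```

```text
19.95 [573.2 295.3  10.4] [0.  0.3 0.7]
pin washer_center 0.74 [319.8 275.5] [574.5 297.7   6. ]
cut washer_center 0.94 (314.9886779785156, 274.43609619140625) (97.75544738769531, 98.7123794555664) [np.int64(266), np.int64(364), np.int64(226), np.int64(322)] [572.5 295.8   6. ]
[572.8 295.2  10. ] [314.4 279.6] (array([316.4, 286.6]), (np.int32(302), np.int32(277), np.int32(29), np.int32(18), np.int32(270))) bore [576.4 294.7]
```

play_rows --steps '[[[0,0,-20,0,0,0,80],[0,0,-17,0,0,0,80],[0,0,-9,0,0,0,80],[0,0,0,0,0,0,80],[0,0,0,0,0,0,45],[0,0,0,0,0,0,45],[0,0,0,0,0,0,45],[0,0,0,0,0,0,45],[0,0,0,0,0,0,45],[0,0,0,0,0,0,45]]]' --squeeze 40

```text
time: 21.35
tool_pos: [572.9, 295.2, -36.3]
eef_rot: [0.723, 3.056, 0.001]
ft_force: [0.3, -0.6, 5.7]
gripper_width: 47.5
finger_force: 41.8
```

play_rows --steps '[[[0,0,30,0,0,0,45],[0,0,45,0,0,0,45],[0,0,40,0,0,0,45],[-10,-50,0,0,0,0,45],[-11,-54,0,0,0,0,45],[-11,-54,0,0,0,0,45],[-11,-54,0,0,0,0,45],[-11,-54,0,0,0,0,45],[-9,-44,0,0,0,0,45],[0,0,0,0,0,0,45]]]'

```text
time: 22.6
tool_pos: [507.9, -19.4, 77.7]
eef_rot: [-0.734, -3.053, 0.003]
ft_force: [-0.2, 1.4, -0.8]
gripper_width: 47.7
finger_force: 41.6
```

```bash
python3 - <<'E'
from h import *
for k in range(6): capture('wrist')
g,Q,pj,tp=shot();print(tp,sense()['gripper_width'],sense()['ft_force'])
e=pj([tp[0],tp[1]+1,tp[2]+48.3]);b=blob(g,e,26,0,120);print(b,'bore-tcp',Q(*b[0],tp[2]+48.3)-tp[:2])
r=cut_out('wrist','washer_center')[0];ys,xs=np.nonzero(r['pixels']);print(r['confidence'],xs.min(),xs.max(),ys.min(),ys.max())
cv2.imwrite('pics/g9.png',cv2.resize(g[int(e[1])-90:int(e[1])+90,int(e[0])-110:int(e[0])+110],None,fx=3,fy=3))
E
```

```text
[509.4 -13.6  77.8] 47.970524459480444 [ 0.1  0.1 -0.7]
(array([316.8, 331.9]), (np.int32(298), np.int32(316), np.int32(38), np.int32(33), np.int32(917))) bore-tcp [0.9 0.9]
0.77 253 378 261 384
```

View pics/g9.png

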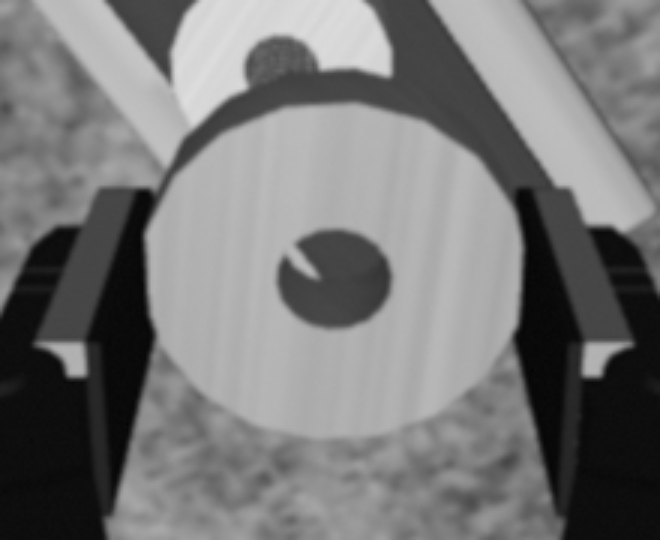

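The spacer sits on the plate round the bolt (spacer bore at crop (282,65)), and the washer's bore is centred at crop (335,278). I'll shift over the bolt and feel down.

play_rows --steps '[[[-0.7,-6,0,0,0,0,45],[0,-5.4,0,0,0,0,45],[0,0,-10,0,0,0,45],[0,0,-10,0,0,0,45],[0,0,-4,0,0,0,45],[0,0,-4,0,0,0,45],[0,0,-3,0,0,0,45],[0,0,-3,0,0,0,45],[0,0,-2,0,0,0,45],[0,0,0,0,0,0,45]]]'

```text
time: 24.25
tool_pos: [508.6, -26.2, 41.9]
eef_rot: [-0.723, -3.057, -0.0]
ft_force: [0.7, 0.6, -1.8]
gripper_width: 48.0
finger_force: 41.5
```

```bash
python3 - <<'E'
from h import *
for k in range(3):
    capture('wrist');s=sense();print(s['tool_pos'],s['ft_force'])
E
```

```text
[508.6 -26.2  42. ] [-0.8  2.3 -0.6]
[508.6 -26.2  42. ] [-0.2  1.6 -2.1]
[508.6 -26.2  42. ] [ 1.   2.1 -2.3]
```

It's threaded and touching the bolt lightly in y, so I correct y by +1 and go down to 1 mm above the spacer.

play_rows --steps '[[[0,1.2,0,0,0,0,45],[0,0,-5,0,0,0,45],[0,0,-7,0,0,0,45],[0,0,-7,0,0,0,45],[0,0,-6,0,0,0,45],[0,0,-4,0,0,0,45],[0,0,-2,0,0,0,45],[0,0,-1,0,0,0,45],[0,0,-1,0,0,0,45],[0,0,0,0,0,0,45]]]'

```text
time: 25.65
tool_pos: [508.7, -25.3, 9.1]
eef_rot: [0.724, 3.057, 0.0]
ft_force: [0.4, 0.1, -0.7]
gripper_width: 47.4
finger_force: 41.6
```

play_rows --steps '[[[0,0,-0.5,0,0,0,75],[0,0,0,0,0,0,75],[0,0,0,0,0,0,75],[0,0,15,0,0,0,75],[0,0,35,0,0,0,75],[0,0,40,0,0,0,75],[4,-45,0,0,0,0,75],[4,-50,0,0,0,0,75],[4,-50,0,0,0,0,75],[0,0,0,0,0,0,75]]]'

```text
time: 26.9
tool_pos: [520.4, -175.5, 99.9]
eef_rot: [0.735, 3.052, -0.003]
ft_force: [-0.1, 0.7, 0.3]
gripper_width: 64.2
finger_force: 0.0
```

```bash
python3 - <<'E'
from h import *
for k in range(4): capture('wrist')
look(['bushing_center','washer_center'],'w10')
E
```

```text
27.15 [ 520.8 -168.6   98.8] [-1.2 -0.4  0.2]
pin bushing_center 0.96 [226.7 280.1] [ 528.6 -246.1   10. ]
cut bushing_center 0.66 (226.95050048828125, 273.3486328125) (57.46309280395508, 62.15406799316406) [np.int64(197), np.int64(258), np.int64(244), np.int64(302)] [ 523.9 -243.3   10. ]
pin washer_center 0.83 [538.2 119.4] [521.5  -3.8   6. ]
cut washer_center 0.66 (537.3484497070312, 118.3884048461914) (89.70542907714844, 105.8729476928711) [np.int64(487), np.int64(587), np.int64(72), np.int64(166)] [520.6  -4.4   6. ]
```

play_rows --steps '[[[3,-38,0,0,0,0,75],[3,-38,0,0,0,0,75],[0,0,-20,0,0,0,75],[0,0,-30,0,0,0,75],[0,0,-20,0,0,0,75],[0,0,-10,0,0,0,75],[0,0,0,0,0,0,75],[0,0,0,0,0,0,75],[0,0,0,0,0,0,75],[0,0,0,0,0,0,75]]]'

```text
time: 28.6
tool_pos: [527.0, -246.4, 19.1]
eef_rot: [0.723, 3.056, -0.0]
ft_force: [0.3, -0.0, -0.6]
gripper_width: 64.0
finger_force: 0.0
```

```bash
python3 - <<'E'
from h import *
look(['bushing_center'])
g,Q,pj,tp=shot();e=pj([527,-245,20]);print(tp,e)
cv2.imwrite('pics/g11.png',cv2.resize(g[int(e[1])-60:int(e[1])+60,int(e[0])-80:int(e[0])+80],None,fx=5,fy=5))
print('crop origin',int(e[0])-80,int(e[1])-60)
E
```

```text
28.65 [ 526.9 -246.4   19. ] [ 0.1 -0.7  0.7]
pin bushing_center 0.86 [315.7 271. ] [ 526.9 -245.6   10. ]
cut bushing_center 0.93 (314.22650146484375, 264.2351989746094) (80.76612091064453, 85.1468505859375) [np.int64(272), np.int64(356), np.int64(224), np.int64(303)] [ 523.  -244.5   10. ]
[ 526.8 -246.3   18.8] [316.8 278.9]
crop origin 236 218
```

View pics/g11.png

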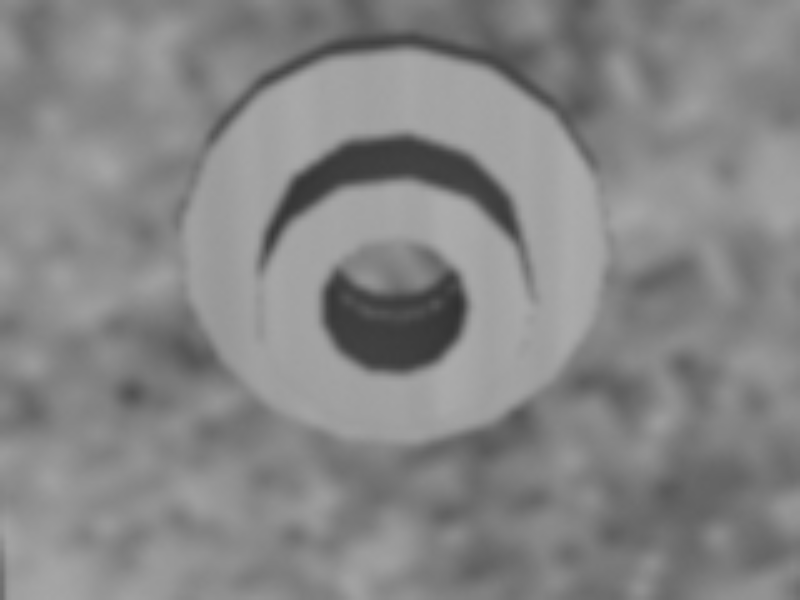

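The bushing's bore is centred at crop (395,307), under the tool. I'll grip it by the neck.

play_rows --steps '[[[0,0,-20,0,0,0,75],[0,0,-20,0,0,0,75],[0,0,-10,0,0,0,75],[0,0,0,0,0,0,75],[0,0,0,0,0,0,20],[0,0,0,0,0,0,20],[0,0,0,0,0,0,20],[0,0,0,0,0,0,20],[0,0,0,0,0,0,20],[0,0,0,0,0,0,20]]]' --squeeze 40

```text
time: 30.05
tool_pos: [527.2, -246.6, -30.7]
eef_rot: [0.723, 3.056, -0.0]
ft_force: [-1.1, -0.0, 6.3]
gripper_width: 26.1
finger_force: 39.8
```

play_rows --steps '[[[0,0,30,0,0,0,20],[0,0,45,0,0,0,20],[0,0,40,0,0,0,20],[-3,40,0,0,0,0,20],[-3,45,0,0,0,0,20],[-3,45,0,0,0,0,20],[-3,40,0,0,0,0,20],[-3,25,0,0,0,0,20],[-2,15,0,0,0,0,20],[0,0,0,0,0,0,20]]]'

```text
time: 31.3
tool_pos: [509.5, -35.7, 83.5]
eef_rot: [-0.721, -3.058, -0.0]
ft_force: [-0.1, -0.1, -0.0]
gripper_width: 26.3
finger_force: 39.6
```

```bash
python3 - <<'E'
from h import *
for k in range(6): capture('wrist')
g,Q,pj,tp=shot();cv2.imwrite('pics/w12.png',g);z=tp[2]+51;print(tp,sense()['gripper_width'],sense()['ft_force'])
e=pj([tp[0],tp[1]+1,z]);b=blob(g,e,26,0,100);x,y,w,h,a=b[1];print(e,b,'bore-tcp',Q(x+(w-1)/2,y+(h-1)/2,z)-tp[:2])
for v in range(int(e[1])-24,int(e[1])+26,2): print(v,''.join(f'{p:4d}' for p in g[v,int(e[0])-30:int(e[0])+32:2]))
E
```

```text
[509.7 -37.5  83.5] 26.233340023358327 [ 0.8  0.8 -0.6]
[315.8 334.1] (array([316., 334.]), (np.int32(298), np.int32(320), np.int32(38), np.int32(29), np.int32(845))) bore-tcp [0.1 1.3]
310   55  64  95 142 168 171 171 173 173 171 171 172 172 171 172 172 172 171 170 171 173 178 180 179 178 178 177 173 134  75  65
312   58 102 160 171 172 171 171 172 173 173 172 172 171 171 170 171 171 171 169 170 172 177 180 179 177 177 177 174 169 137  79
314   73 152 171 172 172 170 172 172 173 173 171 171 170 170 170 171 169 168 169 170 171 177 179 178 179 178 176 173 171 171 140
316  114 169 171 172 171 171 172 172 172 170 170 166 157 155 152 144 136 144 159 168 170 176 180 178 177 177 176 172 171 173 173
318  153 171 171 171 173 170 170 172 172 168 157 133 123 132 131 123 120 127 128 166 183 176 176 179 177 176 175 172 170 171 175
320  171 172 171 171 172 170 169 172 164 125  93 102 121 135 128 120 125 126 117 130 154  96 124 173 177 176 176 171 170 171 174
322  174 173 170 171 171 170 170 166 109  69  65  69  83 114 120 127 133 121 102  84  67  59  65 127 172 176 174 172 169 170 173
324  172 17
[... 1610 characters left out ...]
 83 100 129 153 169 179 177 175 175 173 169 168 169 170
350  162 165 165 166 168 167 168 169 170 169 169 169 168 164 161 159 154 155 165 168 170 175 177 177 175 174 172 169 167 168 169
352  152 163 164 166 167 168 168 168 169 168 167 168 169 169 170 170 172 170 167 168 169 173 177 176 174 173 172 169 166 165 164
354  116 136 155 161 166 168 167 168 169 168 166 167 168 168 168 169 170 169 167 166 169 173 177 177 175 174 172 167 164 157 151
356  119 125 141 143 144 158 168 168 168 168 168 167 168 167 169 169 169 168 166 167 168 173 176 177 175 173 169 162 157 150 153
358  135 129 140 138 119 115 138 162 168 168 167 167 168 168 168 169 170 167 167 166 168 173 176 175 169 161 153 151 158 159 160
```

The bore offset from the TCP is about (−0.3, +1.5), so the target TCP is (509.7, −25.7). I'll shift and feel down.

play_rows --steps '[[[0,6,0,0,0,0,20],[0,5.8,0,0,0,0,20],[0,0,-10,0,0,0,20],[0,0,-10,0,0,0,20],[0,0,-5,0,0,0,20],[0,0,-4,0,0,0,20],[0,0,-3,0,0,0,20],[0,0,-2,0,0,0,20],[0,0,-2,0,0,0,20],[0,0,0,0,0,0,20]]]'

```text
time: 32.9
tool_pos: [509.6, -24.5, 47.5]
eef_rot: [-0.724, -3.057, -0.0]
ft_force: [0.5, -1.1, -0.8]
gripper_width: 26.1
finger_force: 39.6
```

```bash
python3 - <<'E'
from h import *
for k in range(3):
    capture('wrist');s=sense();print(s['tool_pos'],s['ft_force'])
E
```

```text
[509.6 -24.5  47.6] [-0.8 -0.2  0.5]
[509.7 -24.5  47.6] [-0.3 -0.2  0.5]
[509.7 -24.5  47.6] [ 0.2  0.4 -0.3]
```

No force, so it's threaded. I go down to about 1 mm above the washer with a small y correction.

play_rows --steps '[[[0,-0.7,-2,0,0,0,20],[0,0,-4,0,0,0,20],[0,0,-5,0,0,0,20],[0,0,-4,0,0,0,20],[0,0,-3,0,0,0,20],[0,0,-1.5,0,0,0,20],[0,0,-1,0,0,0,20],[0,0,-1,0,0,0,20],[0,0,0,0,0,0,20],[0,0,0,0,0,0,20]]]'

```text
time: 34.3
tool_pos: [509.7, -25.2, 26.1]
eef_rot: [0.724, 3.057, 0.0]
ft_force: [0.0, -0.1, -1.2]
gripper_width: 26.4
finger_force: 39.6
```

play_rows --steps '[[[0,0,0,0,0,0,65],[0,0,0,0,0,0,65],[0,0,0,0,0,0,65],[0,0,0,0,0,0,65],[0,0,15,0,0,0,65],[0,0,30,0,0,0,65],[0,0,40,0,0,0,65],[25,-11,5,0,0,0,65],[25,-11,0,0,0,0,65],[0,0,0,0,0,0,65]]]'

```text
time: 35.55
tool_pos: [561.3, -48.2, 117.3]
eef_rot: [0.725, 3.054, -0.0]
ft_force: [0.2, 0.5, -0.9]
gripper_width: 55.3
finger_force: 0.0
```

```bash
python3 - <<'E'
from h import *
for k in range(8): capture('wrist')
save('wrist','w13');s=sense();print(s['time'],s['tool_pos'],s['ft_force'],s['joint_vel'])
im=cv2.imread('pics/w13.png')[20:290,180:450]
cv2.imwrite('pics/w13c.png',cv2.resize(im,(594,594),interpolation=cv2.INTER_CUBIC))
for n,z in [('bushing_center',66),('washer_center',50),('spacer_center',33),('slot_mid',22)]:
    for r in pinpoint('wrist',n)[:1]: print(n,r['confidence'],atz('wrist',r['centre'],z))
E
```

```text
36.0 [559.3 -47.  116.1] [ 0.5  0.3 -0.2] [ 0.  0.  0. -0.  0.  0.  0.]
bushing_center 0.91 [510.5 -23.5  66. ]
slot_mid 0.56 [518.2 -25.1  22. ]
```

View pics/w13c.png

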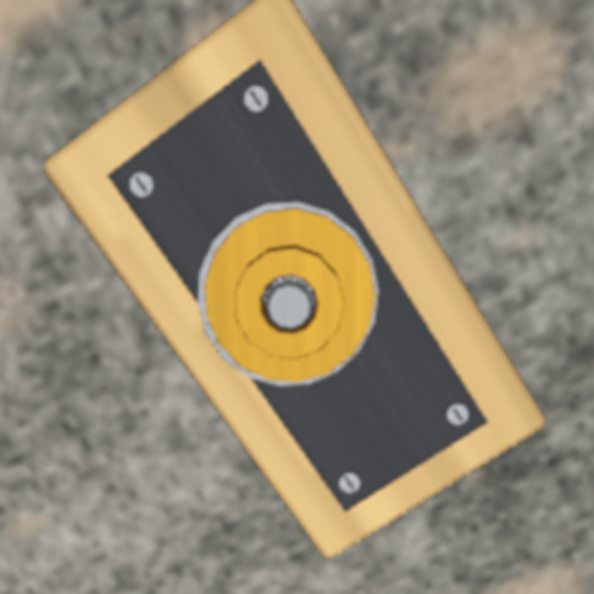

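The bushing is seated on the washer, with the bolt tip showing through its bore at crop (290,303). The stack is concentric and the arm is clear and at rest.

```bash
python3 -c "
from cell import hand_in;print(hand_in())"
```

```text
the job is handed in; nothing more can be done
None
```

The spacer, washer and bushing are threaded on the bolt in order and released, and the job is handed in after about 36 s; hand-in gave no verdict, the fingers really end about 40 mm short of the reported TCP (so the first grasp missed and I corrected for it), and I viewed 12 pictures, two over the limit of 10.

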